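Complete the bottle size run in the counter rack

TASK

The counter rack shows customers our bottle sizes as one rising row, but only the smallest and the largest bottle are in it, one at each end. Put the four bottles that stand about the counter into the empty wells so that the row rises step by step from the smallest bottle to the largest, each seated upright in its well. Leave the two end bottles in their wells, knock no bottle over, and do not disturb the tasting glass or the coasters.

Things in the scene. Friction and masses are not known exactly. Their poses are not given: they have to be found in the camera images.
- rack: wooden counter rack, fixed: board 74 mm (x) by 430 mm (y), 22 mm thick, blank tickets along one edge. One row of six equal round wells in its top, 52 mm across (4 mm of play all round a bottle), 12 mm deep, centres on its y axis at y = -175, -105, -35, 35, 105, 175 mm. A seated bottle's underside is 10 mm above the counter. Origin: centre of its underside, z up
- bottle_076: the smallest of the six bottles, 76 mm tall, straight round body 44 mm across, 52 mm high, then a short shoulder and a black ribbed screw cap 37 mm across and 15 mm high; amber glass with a pale paper label. Origin: centre of its underside, z up along the bottle. Stands at the start in one end well of the rack (either end).
- bottle_094: the second smallest of the six bottles, 94 mm tall, straight round body 44 mm across, 70 mm high, then a short shoulder and a black ribbed screw cap 37 mm across and 15 mm high; amber glass with a pale paper label. Origin: centre of its underside, z up along the bottle. Loose, upright on the counter at the start.
- bottle_112: the third smallest of the six bottles, 112 mm tall, straight round body 44 mm across, 88 mm high, then a short shoulder and a black ribbed screw cap 37 mm across and 15 mm high; amber glass with a pale paper label. Origin: centre of its underside, z up along the bottle. Loose, upright on the counter at the start.
- bottle_130: the third largest of the six bottles, 130 mm tall, straight round body 44 mm across, 106 mm high, then a short shoulder and a black ribbed screw cap 37 mm across and 15 mm high; amber glass with a pale paper label. Origin: centre of its underside, z up along the bottle. Loose, upright on the counter at the start.
- bottle_148: the second largest of the six bottles, 148 mm tall, straight round body 44 mm across, 124 mm high, then a short shoulder and a black ribbed screw cap 37 mm across and 15 mm high; amber glass with a pale paper label. Origin: centre of its underside, z up along the bottle. Loose, upright on the counter at the start.
- bottle_166: the largest of the six bottles, 166 mm tall, straight round body 44 mm across, 142 mm high, then a short shoulder and a black ribbed screw cap 37 mm across and 15 mm high; amber glass with a pale paper label. Origin: centre of its underside, z up along the bottle. Stands at the start in the other end well of the rack.
- sample_glass: small plain tasting glass, 49 mm across the rim, 62 mm tall, standing on the counter among the bottles; not part of the job. Origin: centre of its underside.
- coasters: small stack of round cork coasters, 70 mm across, 19 mm high, lying on the counter among the bottles; not part of the job. Origin: centre of its underside.
- drink_dispenser: glass drink dispenser on a wire stand, 230 mm across, 430 mm tall, fixed at the right of the work, in a wooden tray 230 mm (x) by 384 mm (y) with a 50 mm high rim, whose centre lies about 30 mm to its left (+y); not part of the job, an obstacle that the arm starts beside. Origin: centre of its underside, 8 mm above the counter.

How it is judged:
At the end, for the whole second after the job is handed in: All six bottles stand in the rack's wells, in rising height from the end with the smallest to the end with the largest: each within 8 mm of its well's centre along and across the rack, its underside within 4 mm of the well's floor, upright within 0.08 rad, released and at rest (((y of bottle_076 in the frame of rack between -0.183 and -0.167 m and y of bottle_094 in the frame of rack between -0.113 and -0.097 m and y of bottle_112 in the frame of rack between -0.043 and -0.027 m and y of bottle_130 in the frame of rack between 0.027 and 0.043 m and y of bottle_148 in the frame of rack between 0.097 and 0.113 m and y of bottle_166 in the frame of rack between 0.167 and 0.183 m) or (y of bottle_076 in the frame of rack between 0.167 and 0.183 m and y of bottle_094 in the frame of rack between 0.097 and 0.113 m and y of bottle_112 in the frame of rack between 0.027 and 0.043 m and y of bottle_130 in the frame of rack between -0.043 and -0.027 m and y of bottle_148 in the frame of rack between -0.113 and -0.097 m and y of bottle_166 in the frame of rack between -0.183 and -0.167 m)) and x of bottle_076 in the frame of rack between -0.008 and 0.008 m and z of bottle_076 in the frame of rack between 0.006 and 0.014 m and angle between each of bottle_076, bottle_094, bottle_112, bottle_130, bottle_148, bottle_166's own z axis and vertical below 0.08 rad and linear speed of each of bottle_076, bottle_094, bottle_112, bottle_130, bottle_148, bottle_166 below 0.02 m/s and angular speed of each of bottle_076, bottle_094, bottle_112, bottle_130, bottle_148, bottle_166 below 0.2 rad/s and x of bottle_094 in the frame of rack between -0.008 and 0.008 m and z of bottle_094 in the frame of rack between 0.006 and 0.014 m and x of bottle_112 in the frame of rack between -0.008 and 0.008 m and z of bottle_112 in the frame of rack between 0.006 and 0.014 m and x of bottle_130 in the frame of rack between -0.008 and 0.008 m and z of bottle_130 in the frame of rack between 0.006 and 0.014 m and x of bottle_148 in the frame of rack between -0.008 and 0.008 m and z of bottle_148 in the frame of rack between 0.006 and 0.014 m and x of bottle_166 in the frame of rack between -0.008 and 0.008 m and z of bottle_166 in the frame of rack between 0.006 and 0.014 m); the robot touches nothing.
It fails at once if the smallest bottle at the end of the rack is lifted out or knocked over (distance of bottle_076 from where it was at the start of the episode above 0.015 m).
It fails at once if the largest bottle at the end of the rack is lifted out or knocked over (distance of bottle_166 from where it was at the start of the episode above 0.015 m).
It fails at once if a bottle is knocked over (angle between any of bottle_094, bottle_112, bottle_130, bottle_148's own z axis and vertical above 0.7 rad).
It fails at once if the tasting glass or the coasters are pushed away or knocked over (distance of any of sample_glass, coasters from where it was at the start of the episode above 0.03 m or angle between sample_glass's own z axis and vertical above 0.6 rad).
It also fails if it takes over 115 s, if anything falls off the work surface, if the arm or the gripper's body presses on something with over 40 N, if the wrist force passes 120 N, or if a joint passes its speed limit or range.

ROBOT

A 7-joint arm with a two-finger parallel gripper is mounted at the origin on a cart in front of the work surface, level with it; the furniture and walls round the work are solid. World frame = base frame: x ahead of the robot, y to its left, z up, the work surface at z = 0. Lengths are in m, angles in rad, forces in N, time in s.
With the tool pointing down it reaches from about 0.425 to 1.025 m from the base axis. Payload 3.6 kg.
Tool frame: the origin (TCP) lies on the centre line of the jaws, within the pads' length; the fingertips stand 14 mm ahead of it and the grasp point (between the pads) lies 5 mm behind it (bot.finger_overhang is the distance from the TCP to the fingertips, in m); x points along the fingers, y is the direction in which the jaws open and shut, and the axes are right-handed (so a half turn about x gives the same grasp; the last joint's range is limited). The gripper opens to 85 mm and grips with 20 to 120 N. Pads are 22 mm wide; open, the fingers measure 114 mm over their backs; the gripper's body (76 mm by 85 mm) begins 54 mm behind the grasp point. The pads swing forward as they close: fully open they stand 13 mm farther back than shut.
Start: joints at [-0.093, 0.591, 0.048, 1.609, -0.033, 0.943, -0.034], TCP at [0.725, 0, 0.245] pointing down, gripper open.
Joint ranges: [-2.69, 2.69], [-0.47, 2.24], [-1.27, 1.36], [0.19, 2.51], [-1.53, 4.68], [0.08, 2.07], [-3.09, 3.09]. Speed limits (rad/s): [2.57, 2.57, 3.14, 3.14, 3.14, 3.14, 3.14].

INTERFACE

Orientations are given as a unit quaternion [x, y, z, w].
In Python, from station import bot, eyes, ticket gives the robot as it stands.
- The arm moves only by the tool servo_tool, never from a script. Its argument "increments" is a list of rows, each an object with "translation": the shift along the tool's x, y, z in m, a list of three; "rot": the turn, a rotation vector about the tool's x, y, z in degrees, a list of three; "gripper": the closure, from -1 (fully open) to 1 (shut). A call has 1 to 20 rows; each row shifts and turns the commanded pose from where the row before left it, along the tool's axes as they then stand; what a row does not reach is not made up. A row lasts 1/10 s, in which the tool goes at most 50 mm and 8.59 degrees, less where a joint would pass 70% of its speed; a pose out of reach is approached as far as the arm can. A call with a gripper value outside its range is refused whole. The fingers move at their own pace and stop on an object; "squeeze" is the grip in N (left out, the last holds). Time passes only in rows, so rows that do not move let the fingers close. It gives the time, the measured TCP pose, the force and the opening at its end, in the units of the state.
- bot.get_state(): the state, without advancing time (a new reading comes with each control period).
- eyes.grab_frame(name): name is "scene" or "side" or "wrist"; returns a dict with "color" (400x640x3 uint8, red, green, blue), "mtx" (3x3 intrinsics, pixels), "eye" and "rotation" of the camera in the world; the wrist camera has in their place "mount" (4x4, takes a point from camera to tool coordinates, whose origin is the TCP and whose axes are the tool frame's). Camera axes: x right, y up, looking along -z (the intrinsics and any distortion apply to the point x, -y, -z); pixel columns grow to the right and rows downward; lengths in m; the calibration is good to about 2 mm. A picture is of the moment at which its call begins: read the wrist's pose just before it. There is no depth.
- ticket.close_job(): hands the job in, once; it reports no verdict.
The state is a dict: "time_s": time; "joints": joint angles; "joint_velocities": joint speeds; "effort": joint torques, N m; "eef_pos": TCP position; "orientation": TCP orientation; "wrist_force": force on the tool from outside, world axes, zero at the start; "torque": the same for the moment, N m; "finger_gap": finger opening in m.
Only numpy, scipy, OpenCV 4.12 (cv2) and the standard library are available. Lean on these libraries where they do the work, as an engineer would, in place of code of your own. Each camera call takes 0.05 s, during which the arm holds its last target. There are 200 camera calls.

## Working session

There is one attempt and no reset: what is moved stays moved. The work goes in short steps, Python scripts to look and compute and a tool call to move; the robot and the scene stay as the last step left them, time stands still between calls to the robot, and variables do not carry over. Pictures are saved under pics/ and viewed, about 12 in all and at most 16, crops included, and the job is handed in when it is done.

Besides the shell and the picture viewer there is one more tool, called after ">>>" as name(argument=value, ...) on one line, values as JSON. servo_tool: Moves the arm, as the interface text tells. Its arguments: {"type":"object","properties":{"increments":{"type":"array","items":{"type":"object","properties":{"translation":{"type":"array","items":{"type":"number"}},"rot":{"type":"array","items":{"type":"number"}},"gripper":{"type":"number"}}}},"squeeze":{"type":"number"}},"required":["increments"]}

```bash
mkdir -p pics
python3 - <<'E'
from station import bot, eyes
import cv2
print(bot.get_state(), bot.finger_overhang)
for n in ("scene","side","wrist"):
    f=eyes.grab_frame(n); cv2.imwrite(f"pics/{n}0.png",f["color"][:,:,::-1])
    print(n,{k:v for k,v in f.items() if k!="color"})
E
```

```text
{'time_s': 0.0, 'joints': array([-0.09348521,  0.59211793,  0.0482572 ,  1.60982804, -0.03329211,
        0.94270456, -0.03368238]), 'joint_velocities': array([ 1.24576374e-03,  9.57022313e-04, -7.24894220e-04,  9.55518622e-05,
        8.63269197e-04, -5.90248602e-04, -1.69251591e-03]), 'effort': array([ 3.78132427e-04, -5.48684978e+01,  1.54672019e+00, -1.98121297e+01,
        9.43630905e-03,  8.90732801e-03, -1.16924070e-05]), 'eef_pos': array([7.24200616e-01, 2.26194051e-05, 2.44138523e-01]), 'orientation': array([ 0.49937856,  0.50056596, -0.50055917,  0.49949504]), 'wrist_force': array([ 0.49230397,  0.01528107, -0.09000005]), 'torque': array([-0.03003747, -0.06649329,  0.06460772]), 'finger_gap': 0.08569171151284717} 0.014
scene {'mtx': array([[389.42184068,   0.        , 321.64279284],
       [  0.        , 389.42184068, 203.6756751 ],
       [  0.        ,   0.        ,   1.        ]]), 'eye': array([ 0.02604158, -0.71796465,  0.90408176]), 'rotation': array([ 0.35245461, -0.12950321, -0.30180454,  0.8763097 ])}
side {'mtx': array([[442.46222387,   0.        , 324.63171198],
       [  0.        , 442.46222387, 191.09988356],
       [  0.        ,   0.        ,   1.        ]]), 'eye': array([0.62364191, 1.1949855 , 0.97620493]), 'rotation': array([0.00627015, 0.45631951, 0.88895217, 0.03869412])}
wrist {'mtx': array([[339.68093145,   0.        , 323.56908562],
       [  0.        , 339.68093145, 199.03157378],
       [  0.        ,   0.        ,   1.        ]]), 'mount': array([[-2.70650331e-04,  2.92944015e-01, -9.56129557e-01,
        -1.28446458e-01],
       [ 9.99999818e-01, -4.36192006e-04, -4.16711435e-04,
         8.14190340e-05],
       [-5.39129191e-04, -9.56129496e-01, -2.92943844e-01,
        -7.42066825e-02],
       [ 0.00000000e+00,  0.00000000e+00,  0.00000000e+00,
         1.00000000e+00]])}
```

View pics/scene0.png

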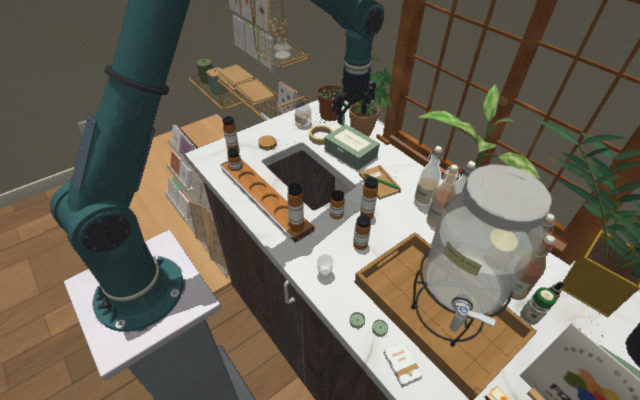

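View pics/side0.png

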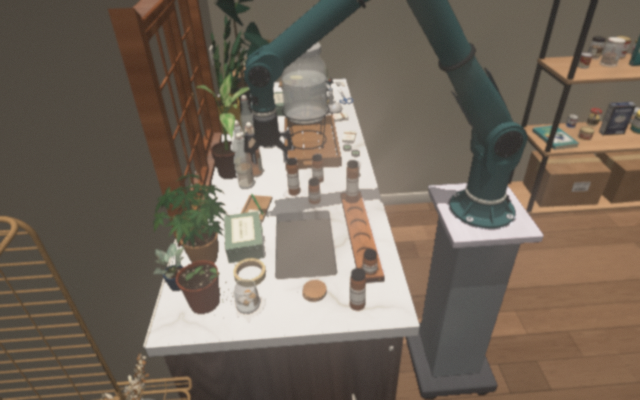

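View pics/wrist0.png

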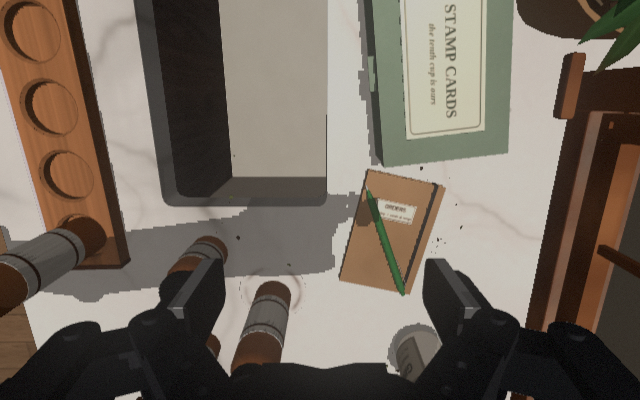

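The pictures show the rack from scene (230,165) to (300,232), with 166 at the near (-y) end and 76 at the far (+y) end. The loose bottles are at scene (231,133), (337,205), (370,197) and (362,232), the glass at (325,265) and the coasters at (267,142). I'll enlarge the scene and side views to measure them.

```bash
cat > h.py <<'E'
import numpy as np, cv2
from scipy.spatial.transform import Rotation as R
def cam(f, st=None):
    if "mount" in f:
        M=f["mount"]; Rt=R.from_quat(st["orientation"]).as_matrix()
        return f["mtx"], st["eef_pos"]+Rt@M[:3,3], Rt@M[:3,:3]
    return f["mtx"], f["eye"], R.from_quat(f["rotation"]).as_matrix()
def ray(c,u,v):
    K,e,Rw=c; d=np.array([(u-K[0,2])/K[0,0],-(v-K[1,2])/K[1,1],-1.]); return e,Rw@d
def onplane(c,u,v,z):
    e,d=ray(c,u,v); return e+d*(z-e[2])/d[2]
def proj(c,p):
    K,e,Rw=c; q=Rw.T@(np.asarray(p)-e); return K[0,0]*q[0]/-q[2]+K[0,2], K[1,1]*-q[1]/-q[2]+K[1,2]
E
python3 - <<'E'
import cv2
a=cv2.imread("pics/scene0.png")[110:280,215:395]; cv2.imwrite("pics/sceneZ.png",cv2.resize(a,None,fx=3.5,fy=3.5,interpolation=cv2.INTER_CUBIC))
b=cv2.imread("pics/side0.png")[150:315,270:390]; cv2.imwrite("pics/sideZ.png",cv2.resize(b,None,fx=3.6,fy=3.6,interpolation=cv2.INTER_CUBIC))
E
```

```text
(no output)
```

View pics/sceneZ.png

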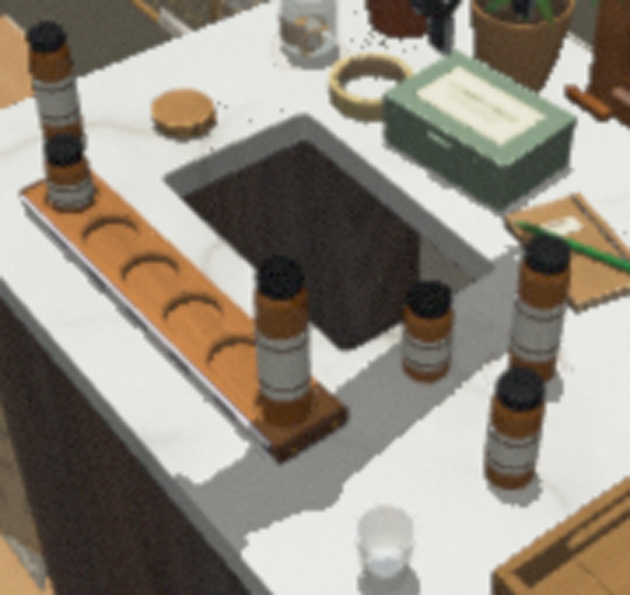

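View pics/sideZ.png

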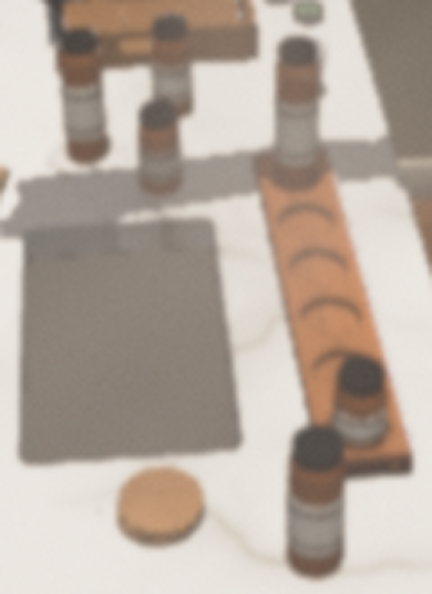

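Scene zoom cap tops: A (47,34), 76 (65,145), 166 (281,270), B (430,293), C (547,250), D (521,383). In the side zoom they are at A (317,440), 76 (361,368), 166 (299,48), B (160,109), C (79,40), D (170,24). Next I triangulate these.

Run:
```python
from station import eyes
from h import *
cs=cam(eyes.grab_frame("scene")); cd=cam(eyes.grab_frame("side"))
P=dict(A=((47,34),(317,440)),s76=((65,145),(361,368)),l166=((281,270),(299,48)),B=((430,293),(160,109)),C=((547,250),(79,40)),D=((521,383),(170,24)))
S=lambda p:(p[0]/3.5+215,p[1]/3.5+110); D=lambda p:(p[0]/3.6+270,p[1]/3.6+150)
for n,(a,b) in P.items():
    e1,d1=ray(cs,*S(a)); e2,d2=ray(cd,*D(b))
    t=np.linalg.lstsq(np.c_[d1,-d2],e2-e1,rcond=None)[0]; p,q=e1+t[0]*d1,e2+t[1]*d2
    print(n,((p+q)/2).round(4),"gap",np.linalg.norm(p-q).round(4))
print("glass base",onplane(cs,*S((386,565)),0).round(3),"rim",onplane(cs,*S((386,525)),.062).round(3))
print("coaster",onplane(cs,*S((183,108)),.019).round(3),onplane(cd,*D((160,497)),.019).round(3))
for p in [(25,195),(280,460),(347,408)]: print("rack",onplane(cs,*S(p),.022 if p[0]!=280 else 0).round(3))
for p in [(410,458),(320,455),(257,155),(333,165)]: print("rackside",onplane(cd,*D(p),.022).round(3))
print("sink",[onplane(cd,*D(p),0).round(3)[:2] for p in [(25,228),(212,220),(240,443),(22,460)]])
```

```text
A [0.4967 0.3857 0.1263] gap 0.0015
s76 [0.4447 0.2703 0.0836] gap 0.0018
l166 [ 0.4535 -0.0749  0.1723] gap 0.005
B [ 0.5856 -0.1047  0.0919] gap 0.0031
C [ 0.661  -0.1623  0.1416] gap 0.0025
D [ 0.5667 -0.2376  0.1081] gap 0.0024
glass base [ 0.426 -0.25   0.   ] rim [ 0.421 -0.254  0.062]
coaster [0.61  0.328 0.019] [0.611 0.333 0.019]
rack [0.406 0.299 0.022]
rack [ 0.421 -0.112  0.   ]
rack [ 0.489 -0.116  0.022]
rackside [0.409 0.314 0.022]
rackside [0.48  0.303 0.022]
rackside [ 0.487 -0.112  0.022]
rackside [ 0.413 -0.087  0.022]
sink [array([ 0.724, -0.045]), array([ 0.54 , -0.038]), array([0.541, 0.263]), array([0.723, 0.264])]
```

Heights match D=112, B=94, C=148, A=130. 76 is at the rack's +y end and 166 at its -y end. I'll take a wrist view above the rack to fix the wells. Tool +y is world +x, tool +z is world -y and tool +x is down.

>>> servo_tool(increments=[{"translation": [-0.03, -0.03, 0], "gripper": -1}, {"translation": [-0.03, -0.04, 0]}, {"translation": [0, -0.04, 0]}, {"translation": [0, -0.04, 0]}, {"translation": [0, -0.04, 0]}, {"translation": [0, -0.034, 0]}, {"translation": [0, 0, 0]}, {"translation": [0, 0, 0]}], squeeze=40)

```text
invalid input at $.increments[0]: expected keys translation, rot, gripper
```

Run:
```python
from station import bot,eyes
import cv2,pickle
st=bot.get_state(); f=eyes.grab_frame("wrist"); pickle.dump((st,f),open("w1.pkl","wb")); cv2.imwrite("pics/w1.png",f["color"][:,:,::-1]); print(st["time_s"],st["eef_pos"],st["joints"])
```

```text
0.25 [ 7.24655325e-01 -1.62407185e-05  2.44750548e-01] [-0.09349204  0.59166289  0.04837588  1.60907879 -0.03328407  0.94268876
 -0.03371377]
```

View pics/w1.png

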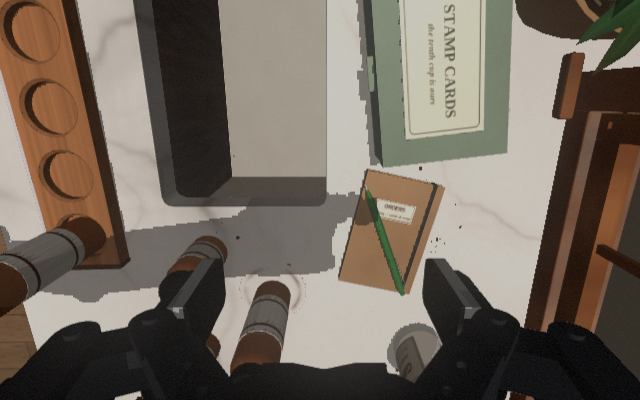

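All three keys are needed in every row, so that move was refused and this is the same view as before (wells at (31,33), (50,107), (68,175)). I'll resend it.

>>> servo_tool(increments=[{"translation": [-0.03, -0.03, 0], "rot": [0, 0, 0], "gripper": -1}, {"translation": [-0.03, -0.04, 0], "rot": [0, 0, 0], "gripper": -1}, {"translation": [0, -0.04, 0], "rot": [0, 0, 0], "gripper": -1}, {"translation": [0, -0.04, 0], "rot": [0, 0, 0], "gripper": -1}, {"translation": [0, -0.04, 0], "rot": [0, 0, 0], "gripper": -1}, {"translation": [0, -0.034, 0], "rot": [0, 0, 0], "gripper": -1}, {"translation": [0, 0, 0], "rot": [0, 0, 0], "gripper": -1}, {"translation": [0, 0, 0], "rot": [0, 0, 0], "gripper": -1}], squeeze=40)

```text
time_s: 1.1
eef_pos: [0.5008, -0.0, 0.3058]
orientation: [0.5, 0.5, -0.5, 0.5]
wrist_force: [1.2, 0.2, -0.5]
finger_gap: 0.0857
```

Run:
```python
from station import bot,eyes
import cv2,pickle
st=bot.get_state(); f=eyes.grab_frame("wrist"); pickle.dump((st,f),open("w1.pkl","wb")); cv2.imwrite("pics/w2.png",f["color"][:,:,::-1]); print(st["time_s"],st["eef_pos"],st["joints"].round(2))
```

```text
1.1 [ 5.00792266e-01 -3.77401261e-06  3.05803778e-01] [-0.13  0.23  0.04  2.04 -0.01  0.86 -0.08]
```

View pics/w2.png

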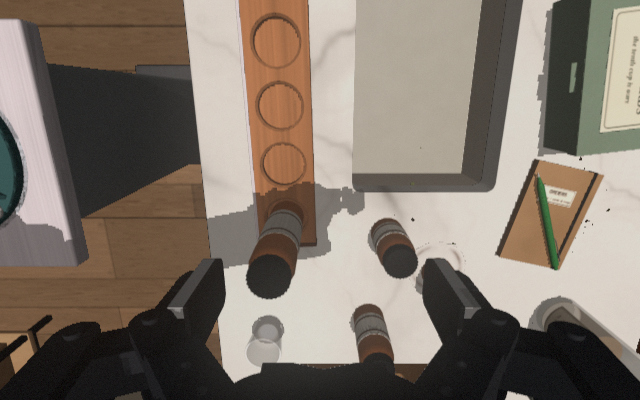

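The picture shows wells at (276,40), (281,105), (284,164), the 166 cap at (270,277), the B cap at (401,262), the glass at (265,340) and D at (372,340). I'll cast the rim edge pixels onto the rack top and fit circles.

Run:
```python
from h import *
import pickle
from scipy.optimize import least_squares
st,f=pickle.load(open("w1.pkl","rb")); c=cam(f,st)
ed=cv2.Canny(cv2.cvtColor(f["color"],cv2.COLOR_RGB2GRAY),50,120)
W=[]
for u,v in [(276,41),(281,105),(284,164)]:
    p0=onplane(c,u,v,.022)[:2]
    ys,xs=np.nonzero(ed); P=np.array([onplane(c,x,y,.022)[:2] for x,y in zip(xs,ys) if abs(x-u)<34 and abs(y-v)<34])
    d=np.linalg.norm(P-p0,axis=1); P=P[(d>.019)&(d<.032)]
    r=least_squares(lambda q:np.linalg.norm(P-q,axis=1)-.026,p0,loss="soft_l1",f_scale=.001)
    res=np.linalg.norm(P-r.x,axis=1)-.026
    print(p0.round(4),r.x.round(4),len(P),"med",np.median(res).round(4)); W.append(r.x)
W=np.array(W); print("pitch",np.diff(W,axis=0).round(4))
print("166",onplane(c,270,277,.170).round(4),"B",onplane(c,402,264,.088).round(4))
# wells k = +.105,.035,-.035
yk=np.array([.105,.035,-.035]); 
px=np.polyfit(yk,W[:,0],1); py=np.mean(W[:,1]-yk); print("centre",px[1],py,"yaw",-px[0])
for y in (.175,.105,.035,-.035,-.105,-.175): print(y,(px[1]+px[0]*y).round(4),(py+y).round(4))
```

```text
[0.4485 0.1315] [0.4481 0.1308] 430 med 0.0005
[0.4516 0.063 ] [0.4498 0.0616] 372 med 0.0008
[ 0.4527 -0.007 ] [ 0.4518 -0.0076] 343 med 0.0007
pitch [[ 0.0017 -0.0692]
 [ 0.0019 -0.0691]]
166 [ 0.4544 -0.0781  0.17  ] B [ 0.5902 -0.1088  0.088 ]
centre 0.45082366076111136 0.026597500282382364 yaw 0.02638864364399643
0.175 0.4462 0.2016
0.105 0.4481 0.1316
0.035 0.4499 0.0616
-0.035 0.4517 -0.0084
-0.105 0.4536 -0.0784
-0.175 0.4554 -0.1484
```

The visible wells are rack y=+.035, -.035 and -.105, because 166 sits at world y≈-0.078. With a small scale correction the targets are (0.4457,0.2015), (0.4476,0.1315), (0.4494,0.0615) and (0.4513,-0.0085). Now I grasp B (94).

>>> servo_tool(increments=[{"translation": [0, 0.022, 0.027], "rot": [0, 0, 0], "gripper": -1}, {"translation": [0, 0.022, 0.027], "rot": [0, 0, 0], "gripper": -1}, {"translation": [0, 0.022, 0.026], "rot": [0, 0, 0], "gripper": -1}, {"translation": [0, 0.02, 0.026], "rot": [0, 0, 0], "gripper": -1}, {"translation": [0.03, 0, 0], "rot": [0, 0, 0], "gripper": -1}, {"translation": [0.04, 0, 0], "rot": [0, 0, 0], "gripper": -1}, {"translation": [0.04, 0, 0], "rot": [0, 0, 0], "gripper": -1}, {"translation": [0.04, 0, 0], "rot": [0, 0, 0], "gripper": -1}, {"translation": [0, 0, 0], "rot": [0, 0, 0], "gripper": -1}])

```text
time_s: 2.05
eef_pos: [0.5845, -0.1055, 0.1499]
orientation: [0.498, 0.503, -0.502, 0.497]
wrist_force: [-0.8, 1.3, -0.4]
finger_gap: 0.0851
```

```bash
cat > look.py <<'E'
import sys,pickle
from station import bot,eyes
from h import *
n=sys.argv[1]
st=bot.get_state(); f=eyes.grab_frame("wrist"); pickle.dump((st,f),open(n+".pkl","wb")); cv2.imwrite(f"pics/{n}.png",f["color"][:,:,::-1]); print(st["time_s"],st["eef_pos"].round(4),st["finger_gap"])
E
python3 look.py w3
```

```text
2.05 [ 0.5845 -0.1055  0.1499] 0.08506859013645074
```

View pics/w3.png

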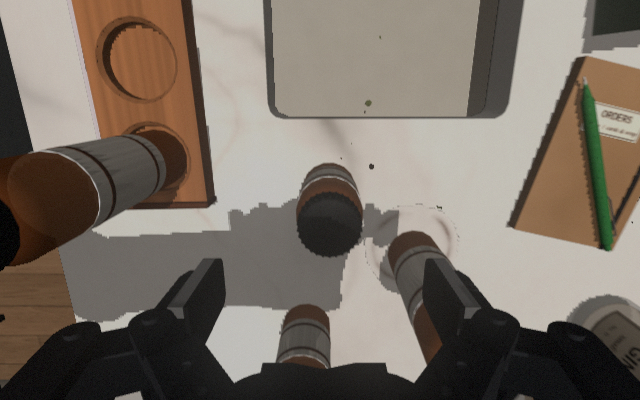

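The B cap-top ellipse is centred near (330,225) between the fingers, and C is at (420,280), outside the right finger. I'll compute B's position.

Run:
```python
from station import bot
from h import *; import pickle
st,f=pickle.load(open("w3.pkl","rb")); c=cam(f,st)
print(onplane(c,330,225,.094), st["orientation"], bot.get_state()["eef_pos"])
# visible mask of cap: dark
g=f["color"].max(2); m=(g<60).astype(np.uint8); n,l,s,ce=cv2.connectedComponentsWithStats(m[150:270,280:380]); print(s,ce+[280,150])
```

```text
[ 0.58777608 -0.10347058  0.094     ] [ 0.49759953  0.50296657 -0.50223937  0.49716693] [ 0.58639398 -0.10590093  0.15277172]
[[   0    0  100  120 8687]
 [  17   42   65   65 3313]] [[329.66317486 203.98123633]
 [329.07214005 223.9707214 ]]
```

>>> servo_tool(increments=[{"translation": [0.03, 0, -0.002], "rot": [0, 0, 0], "gripper": -1}, {"translation": [0.03, 0, 0], "rot": [0, 0, 0], "gripper": -1}, {"translation": [0.025, 0, 0], "rot": [0, 0, 0], "gripper": -1}, {"translation": [0.015, 0, 0], "rot": [0, 0, 0], "gripper": -1}, {"translation": [0, 0, 0], "rot": [0, 0, 0], "gripper": -1}, {"translation": [0, 0, 0], "rot": [0, 0, 0], "gripper": -0.5}, {"translation": [0, 0, 0], "rot": [0, 0, 0], "gripper": 0}, {"translation": [0, 0, 0], "rot": [0, 0, 0], "gripper": 0.4}, {"translation": [0, 0, 0], "rot": [0, 0, 0], "gripper": 1}, {"translation": [0, 0, 0], "rot": [0, 0, 0], "gripper": 1}, {"translation": [0, 0, 0], "rot": [0, 0, 0], "gripper": 1}, {"translation": [0, 0, 0], "rot": [0, 0, 0], "gripper": 1}, {"translation": [0, 0, 0], "rot": [0, 0, 0], "gripper": 1}])

```text
time_s: 3.4
eef_pos: [0.5878, -0.1042, 0.0568]
orientation: [0.5, 0.499, -0.5, 0.501]
wrist_force: [-0.2, 0.3, 5.7]
finger_gap: 0.0426
```

>>> servo_tool(increments=[{"translation": [-0.02, 0, 0], "rot": [0, 0, 0], "gripper": 1}, {"translation": [-0.04, 0, 0], "rot": [0, 0, 0], "gripper": 1}, {"translation": [-0.04, 0, 0], "rot": [0, 0, 0], "gripper": 1}, {"translation": [-0.04, 0, 0], "rot": [0, 0, 0], "gripper": 1}, {"translation": [-0.04, 0, 0], "rot": [0, 0, 0], "gripper": 1}, {"translation": [-0.02, 0, 0], "rot": [0, 0, 0], "gripper": 1}, {"translation": [0, -0.014, -0.03], "rot": [0, 0, 0], "gripper": 1}, {"translation": [0, -0.018, -0.04], "rot": [0, 0, 0], "gripper": 1}, {"translation": [0, -0.018, -0.04], "rot": [0, 0, 0], "gripper": 1}, {"translation": [0, -0.018, -0.04], "rot": [0, 0, 0], "gripper": 1}, {"translation": [0, -0.018, -0.04], "rot": [0, 0, 0], "gripper": 1}, {"translation": [0, -0.018, -0.04], "rot": [0, 0, 0], "gripper": 1}, {"translation": [0, -0.018, -0.04], "rot": [0, 0, 0], "gripper": 1}, {"translation": [0, -0.02, -0.035], "rot": [0, 0, 0], "gripper": 1}, {"translation": [0, 0, 0], "rot": [0, 0, 0], "gripper": 1}, {"translation": [0, 0, 0], "rot": [0, 0, 0], "gripper": 1}, {"translation": [0, 0, 0], "rot": [0, 0, 0], "gripper": 1}])

```text
time_s: 5.1
eef_pos: [0.4453, 0.1997, 0.2554]
orientation: [-0.5, -0.499, 0.5, -0.5]
wrist_force: [0.2, -0.5, -2.2]
finger_gap: 0.0426
```

```bash
python3 look.py w4
python3 - <<'E'
from h import *
cv2.imwrite("pics/w4z.png",cv2.imread("pics/w4.png")[150:,130:500])
E
```

```text
5.1 [0.4453 0.1997 0.2554] 0.042583378955264865
```

View pics/w4.png

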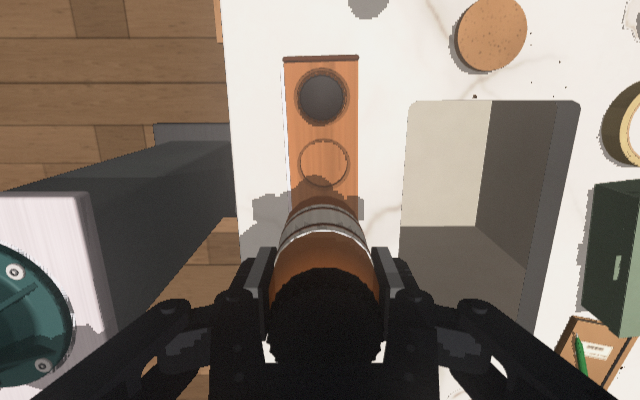

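This is a good view: the target well is at (323,160), the 76 cap at (322,97) and the gripped bottle's base edge near (323,197). I'll fit the well and check the in-hand offset against the projected base and label edges.

```bash
cat > well.py <<'E'
import sys,pickle
from h import *
from scipy.optimize import least_squares
def fit(n,guess):
    st,f=pickle.load(open(n+".pkl","rb")); c=cam(f,st)
    ed=cv2.Canny(cv2.cvtColor(f["color"],cv2.COLOR_RGB2GRAY),50,120)
    u,v=proj(c,[*guess,.022]); ys,xs=np.nonzero(ed)
    P=np.array([onplane(c,x,y,.022)[:2] for x,y in zip(xs,ys) if abs(x-u)<60 and abs(y-v)<60])
    q=np.array(guess)
    for w in (.008,.004,.003):
        Q=P[abs(np.linalg.norm(P-q,axis=1)-.026)<w]
        q=least_squares(lambda p:np.linalg.norm(Q-p,axis=1)-.026,q,loss="soft_l1",f_scale=.0007).x
    return q.round(4),len(Q)
E
python3 - <<'E'
from h import *; import pickle
from well import fit
print(fit("w4",(.4457,.2015)))
st,f=pickle.load(open("w4.pkl","rb")); c=cam(f,st); print(st["eef_pos"],st["orientation"])
b=st["eef_pos"]-[0,0,.0568]
for o in (-.004,0,.004): print(o,"base front edge",proj(c,b+[0,.022+o,0]),"cap bottom front",proj(c,b+[0,.0185+o,.079]),"back top",proj(c,b+[0,o-.0185,.094]))
print("cap L/R", proj(c,b+[-.0185,0,.094]),proj(c,b+[.0185,0,.094]))
for r in range(185,300,2): print(r,f["color"][r,325],end=";")
print()
print(proj(c,[.4439,.2715,.086]))
E
```

```text
(array([0.4458, 0.2033]), 275)
[0.44534737 0.19970556 0.25543095] [-0.50033529 -0.49932073  0.50049637 -0.49984676]
-0.004 base front edge (np.float64(323.19552701555887), np.float64(198.0506228619999)) cap bottom front (np.float64(323.11679295194074), np.float64(273.1494877164064)) back top (np.float64(323.253353636651), np.float64(392.2536109983878))
0 base front edge (np.float64(323.1853191497803), np.float64(191.2934478046065)) cap bottom front (np.float64(323.0993511375543), np.float64(262.870992752535)) back top (np.float64(323.236783634827), np.float64(382.88535603448963))
0.004 base front edge (np.float64(323.17498589384144), np.float64(184.4532697687092)) cap bottom front (np.float64(323.0815583416524), np.float64(252.38566370248753)) back top (np.float64(323.2198699611242), np.float64(373.3227977857))
cap L/R (np.float64(265.49475248342526), np.float64(337.0102206213802)) (np.float64(380.8107675931051), np.float64(336.8517702366205))
185 [103  75  56];187 [89 65 52];189 [101  74  58];191 [106  77  59];193 [107  77  59];195 [102  73  55];197 [86 58 43];199 [88 61 46];201 [87
[... 156 characters left out ...]
15 107];221 [124 116 109];223 [68 53 46];225 [91 77 66];227 [103  98  89];229 [150 145 140];231 [203 195 192];233 [96 65 45];235 [95 68 46];237 [92 62 42];239 [88 59 40];241 [91 60 43];243 [88 58 41];245 [87 57 38];247 [87 55 35];249 [92 59 39];251 [97 64 43];253 [99 63 44];255 [101  64  42];257 [104  66  42];259 [107  66  41];261 [113  69  45];263 [113  70  44];265 [116  69  43];267 [90 55 35];269 [30 24 21];271 [30 27 24];273 [25 18 18];275 [28 21 20];277 [25 19 17];279 [25 21 20];281 [23 17 16];283 [23 20 18];285 [30 26 25];287 [27 25 21];289 [27 22 24];291 [24 20 21];293 [19 14 16];295 [26 23 20];297 [26 21 20];299 [26 25 23];
(np.float64(321.4359714893425), np.float64(97.8189374150182))
```

Run:
```python
from h import *; import pickle
from well import fit
st,f=pickle.load(open("w4.pkl","rb")); c=cam(f,st); b=st["eef_pos"]-[0,0,.0568]
g=cv2.cvtColor(f["color"],cv2.COLOR_RGB2GRAY).astype(int)
for r in (215,222,232,275,290,320,340): 
    print(r,"".join(f"{v:4d}" for v in g[r,262:292:2])," | ","".join(f"{v:4d}" for v in g[r,362:396:2]))
for h in (.02,.05): print(h,proj(c,b+[-.022,0,h]),proj(c,b+[.022,0,h]))
print(fit("w4",(.4439,.2715)))
```

```text
215  137 140 139 137 141 140 140 138 139 139 140 139 140 108  65  |   136 228 230 228 226 221 215 208 209 209 216 221 225 228 227 227 226
222  139 138 137 138 135 136 133 134 135 137 140 138  80  76  93  |   228 228 225 217 209 210 216 221 224 225 225 227 228 228 228 228 228
232  139 141 139 138 140 140 138 137 138 137  71 100 100 106 107  |    95 205 205 213 217 222 224 226 228 228 227 228 229 227 227 226 226
275   34  27  26  29  30  47  56  66  67  69  71  71  72  75  73  |    72  72  71  69  63  61  53  36  32  35  34  33  61  72  72  72  70
290   27  24  22  34  49  48  53  68  64  23  22  21  21  19  22  |    24  23  25  23  36  56  55  51  48  25  29  26  35  33  87 108 109
320   30  15  18  25  28  22  21  17  16  24  26  19  21  23  22  |    22  23  22  21  22  23  21  25  21  21  18  30  34  24  20  19  21
340   55  56 139  24  20  19  20  23  24  20  16  20  22  20  22  |    16  19  20  26  24  19  18  24  25  19  16  56  27  26  21  21  21
0.02 (np.float64(281.6482335545622), np.float64(241.64709823809798)) (np.float64(364.80705802910234), np.float64(241.53937342018952))
0.05 (np.float64(273.7319869243792), np.float64(269.5464356787282)) (np.float64(372.679078040646), np.float64(269.4159823476507))
(array([0.4424, 0.2692]), 308)
```

In-hand offset is about -2.5 mm in y and +0.5 mm in x, so I shift +y by 5 mm and then lower.

>>> servo_tool(increments=[{"translation": [0.02, 0, -0.005], "rot": [0, 0, 0], "gripper": 1}, {"translation": [0.04, 0, 0], "rot": [0, 0, 0], "gripper": 1}, {"translation": [0.04, 0, 0], "rot": [0, 0, 0], "gripper": 1}, {"translation": [0.03, 0, 0], "rot": [0, 0, 0], "gripper": 1}, {"translation": [0.03, 0, 0], "rot": [0, 0, 0], "gripper": 1}, {"translation": [0.01, 0, 0], "rot": [0, 0, 0], "gripper": 1}, {"translation": [0.008, 0, 0], "rot": [0, 0, 0], "gripper": 1}, {"translation": [0, 0, 0], "rot": [0, 0, 0], "gripper": 1}, {"translation": [0, 0, 0], "rot": [0, 0, 0], "gripper": 1}, {"translation": [0, 0, 0], "rot": [0, 0, 0], "gripper": 1}])

```text
time_s: 6.15
eef_pos: [0.4459, 0.2063, 0.0785]
orientation: [0.501, 0.5, -0.499, 0.5]
wrist_force: [-0.5, 0.3, -1.1]
finger_gap: 0.0426
```

>>> servo_tool(increments=[{"translation": [0.003, 0, 0.0015], "rot": [0, 0, 0], "gripper": 1}, {"translation": [0.003, 0, 0], "rot": [0, 0, 0], "gripper": 1}, {"translation": [0.003, 0, 0], "rot": [0, 0, 0], "gripper": 1}, {"translation": [0.001, 0, 0], "rot": [0, 0, 0], "gripper": 1}, {"translation": [0, 0, 0], "rot": [0, 0, 0], "gripper": 1}, {"translation": [0, 0, 0], "rot": [0, 0, 0], "gripper": 1}])

```text
time_s: 6.75
eef_pos: [0.4449, 0.2045, 0.0672]
orientation: [0.5, 0.5, -0.5, 0.5]
wrist_force: [0.2, -0.1, -1.4]
finger_gap: 0.0425
```

>>> servo_tool(increments=[{"translation": [0, 0, 0], "rot": [0, 0, 0], "gripper": 0.3}, {"translation": [0, 0, 0], "rot": [0, 0, 0], "gripper": -0.2}, {"translation": [0, 0, 0], "rot": [0, 0, 0], "gripper": -0.6}, {"translation": [0, 0, 0], "rot": [0, 0, 0], "gripper": -1}, {"translation": [0, 0, 0], "rot": [0, 0, 0], "gripper": -1}, {"translation": [-0.02, 0, 0], "rot": [0, 0, 0], "gripper": -1}, {"translation": [-0.04, 0, 0], "rot": [0, 0, 0], "gripper": -1}, {"translation": [-0.04, 0, 0], "rot": [0, 0, 0], "gripper": -1}, {"translation": [-0.04, 0, 0], "rot": [0, 0, 0], "gripper": -1}, {"translation": [-0.03, 0, 0], "rot": [0, 0, 0], "gripper": -1}, {"translation": [-0.02, 0.012, 0.02], "rot": [0, 0, 0], "gripper": -1}, {"translation": [0, 0.015, 0.04], "rot": [0, 0, 0], "gripper": -1}, {"translation": [0, 0.015, 0.04], "rot": [0, 0, 0], "gripper": -1}, {"translation": [0, 0.015, 0.04], "rot": [0, 0, 0], "gripper": -1}, {"translation": [0, 0.015, 0.04], "rot": [0, 0, 0], "gripper": -1}, {"translation": [0, 0.015, 0.04], "rot": [0, 0, 0], "gripper": -1}, {"translation": [0, 0.015, 0.04], "rot": [0, 0, 0], "gripper": -1}, {"translation": [0, 0.01, 0.04], "rot": [0, 0, 0], "gripper": -1}, {"translation": [0, 0.01, 0.04], "rot": [0, 0, 0], "gripper": -1}, {"translation": [0, 0, 0.04], "rot": [0, 0, 0], "gripper": -1}])

```text
time_s: 8.75
eef_pos: [0.5682, -0.177, 0.2573]
orientation: [0.5, 0.5, -0.5, 0.501]
wrist_force: [1.2, -0.3, 0.2]
finger_gap: 0.0852
```

>>> servo_tool(increments=[{"translation": [0, 0, 0.04], "rot": [0, 0, 0], "gripper": -1}, {"translation": [0.02, 0, 0.022], "rot": [0, 0, 0], "gripper": -1}, {"translation": [0.03, 0, 0], "rot": [0, 0, 0], "gripper": -1}, {"translation": [0.018, 0, 0], "rot": [0, 0, 0], "gripper": -1}, {"translation": [0, 0, 0], "rot": [0, 0, 0], "gripper": -1}, {"translation": [0, 0, 0], "rot": [0, 0, 0], "gripper": -1}, {"translation": [0, 0, 0], "rot": [0, 0, 0], "gripper": -1}])

```text
time_s: 9.45
eef_pos: [0.5679, -0.2376, 0.1905]
orientation: [0.5, 0.499, -0.5, 0.501]
wrist_force: [0.3, -0.4, 0.5]
finger_gap: 0.0854
```

```bash
python3 look.py w5
```

```text
9.45 [ 0.5679 -0.2376  0.1905] 0.0853559874318087
```

View pics/w5.png

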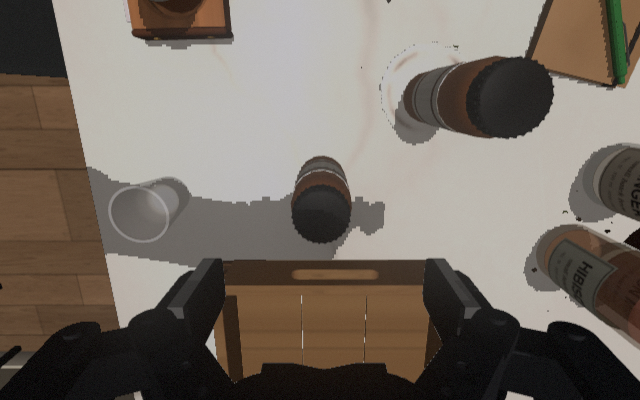

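D cap top is at (321,213) between the fingers, C cap at (511,97), the glass at (140,213) and the tray rim at row 262.

Run:
```python
from h import *; import pickle
st,f=pickle.load(open("w5.pkl","rb")); c=cam(f,st)
print("D",onplane(c,321,214,.112),"C",onplane(c,512,97,.148),"glass",onplane(c,141,213,.062),"tray",onplane(c,330,262,.05))
```

```text
D [ 0.56659    -0.23696938  0.112     ] C [ 0.65902586 -0.16426441  0.148     ] glass [ 0.42227474 -0.25393981  0.062     ] tray [ 0.57411274 -0.30375226  0.05      ]
```

>>> servo_tool(increments=[{"translation": [0.03, -0.001, 0.002], "rot": [0, 0, 0], "gripper": -1}, {"translation": [0.03, 0, 0], "rot": [0, 0, 0], "gripper": -1}, {"translation": [0.03, 0, 0], "rot": [0, 0, 0], "gripper": -1}, {"translation": [0.0275, 0, 0], "rot": [0, 0, 0], "gripper": -1}, {"translation": [0, 0, 0], "rot": [0, 0, 0], "gripper": -1}, {"translation": [0, 0, 0], "rot": [0, 0, 0], "gripper": -0.5}, {"translation": [0, 0, 0], "rot": [0, 0, 0], "gripper": 0}, {"translation": [0, 0, 0], "rot": [0, 0, 0], "gripper": 0.4}, {"translation": [0, 0, 0], "rot": [0, 0, 0], "gripper": 1}, {"translation": [0, 0, 0], "rot": [0, 0, 0], "gripper": 1}, {"translation": [0, 0, 0], "rot": [0, 0, 0], "gripper": 1}, {"translation": [0, 0, 0], "rot": [0, 0, 0], "gripper": 1}, {"translation": [0, 0, 0], "rot": [0, 0, 0], "gripper": 1}])

```text
time_s: 10.8
eef_pos: [0.5672, -0.2401, 0.074]
orientation: [0.501, 0.499, -0.5, 0.501]
wrist_force: [-0.7, 0.5, 5.7]
finger_gap: 0.0426
```

>>> servo_tool(increments=[{"translation": [-0.02, 0, 0], "rot": [0, 0, 0], "gripper": 1}, {"translation": [-0.04, 0, 0], "rot": [0, 0, 0], "gripper": 1}, {"translation": [-0.04, 0, 0], "rot": [0, 0, 0], "gripper": 1}, {"translation": [-0.04, 0, 0], "rot": [0, 0, 0], "gripper": 1}, {"translation": [-0.04, 0, 0], "rot": [0, 0, 0], "gripper": 1}, {"translation": [-0.02, 0, 0], "rot": [0, 0, 0], "gripper": 1}, {"translation": [0, -0.01, -0.03], "rot": [0, 0, 0], "gripper": 1}, {"translation": [0, -0.012, -0.04], "rot": [0, 0, 0], "gripper": 1}, {"translation": [0, -0.012, -0.04], "rot": [0, 0, 0], "gripper": 1}, {"translation": [0, -0.012, -0.04], "rot": [0, 0, 0], "gripper": 1}, {"translation": [0, -0.013, -0.04], "rot": [0, 0, 0], "gripper": 1}, {"translation": [0, -0.013, -0.04], "rot": [0, 0, 0], "gripper": 1}, {"translation": [0, -0.013, -0.04], "rot": [0, 0, 0], "gripper": 1}, {"translation": [0, -0.012, -0.04], "rot": [0, 0, 0], "gripper": 1}, {"translation": [0, -0.012, -0.04], "rot": [0, 0, 0], "gripper": 1}, {"translation": [0, -0.011, -0.021], "rot": [0, 0, 0], "gripper": 1}, {"translation": [0, 0, 0], "rot": [0, 0, 0], "gripper": 1}, {"translation": [0, 0, 0], "rot": [0, 0, 0], "gripper": 1}, {"translation": [0, 0, 0], "rot": [0, 0, 0], "gripper": 1}])

```text
time_s: 12.7
eef_pos: [0.4464, 0.1302, 0.2721]
orientation: [0.501, 0.499, -0.5, 0.5]
wrist_force: [1.1, -0.4, -1.3]
finger_gap: 0.0431
```

```bash
cat > hold.py <<'E'
import sys,pickle
from h import *; from well import fit
n,hb,H=sys.argv[1],float(sys.argv[2]),float(sys.argv[3]); g=tuple(map(float,sys.argv[4:6]))
st,f=pickle.load(open(n+".pkl","rb")); c=cam(f,st); b=st["eef_pos"]-[0,0,hb]
print(st["eef_pos"].round(4)," well",fit(n,g)," next +y well",fit(n,(g[0]-.0018,g[1]+.07)))
gr=cv2.cvtColor(f["color"],cv2.COLOR_RGB2GRAY).astype(int)
u=int(proj(c,b+[0,.0185,H-.015])[0])
for o in (-.004,0,.004): print(o,"base front v",round(proj(c,b+[0,.022+o,0])[1],1),"cap bottom v",round(proj(c,b+[0,.0185+o,H-.015])[1],1))
v=int(proj(c,b+[0,.0185,H-.015])[1]); print("cap rows",v-20,gr[v-20:v+24,u]); 
w=int(proj(c,b+[0,.022,0])[1]); print("base rows",w-20,gr[w-20:w+20,u]); 
r=int(proj(c,b+[0,.018,.005])[1])+12
for r in (r,r+10): print(r,"u pred",u,"left",gr[r,u-50:u-24],"right",gr[r,u+24:u+50])
E
python3 look.py w6; python3 hold.py w6 .074 .112 .4476 .1315
```

```text
12.7 [0.4464 0.1302 0.2721] 0.04306993278427491
[0.4464 0.1302 0.2721]  well (array([0.4479, 0.1341]), 284)  next +y well (array([0.4436, 0.2036]), 178)
-0.004 base front v 190.0 cap bottom v 274.3
0 base front v 183.7 cap bottom v 264.0
0.004 base front v 177.4 cap bottom v 253.4
cap rows 243 [66 65 68 68 68 71 70 73 71 75 75 73 76 75 78 77 81 79 79 76 52 27 28 23
 26 24 25 23 26 24 21 21 24 24 14 24 26 23 21 20 22 28 23 23]
base rows 163 [152 154 152 153 153 155 155 152 153 130  94  95  94  93  94  94  92  92
  89  79  70  70  70  68  67  66  68  67  66  68  88 105 102  89  64  89
 114 119 120 118]
204 u pred 323 left [141 141 143 142 141 142 143 143 142 142 141 141 143 142 142 141 142  81
  66  67  67  75 102 113 102  73] right [ 81 101 110  88  69  67  67  81  88  89 120 135 135 136 138 136 223 228
 229 230 230 230 230 231 232 234]
214 u pred 323 left [141 143 142 142 140 141 141 142 141 141 140 142 142 137 107  69  97 109
 110 113 113 113 114 117 117 119] right [121 116 115 113 115 112 115 112 117  85  85 127 136 136 137 226 229 229
 229 230 230 230 230 230 231 232]
```

>>> servo_tool(increments=[{"translation": [0.02, 0.001, -0.0015], "rot": [0, 0, 0], "gripper": 1}, {"translation": [0.04, 0, 0], "rot": [0, 0, 0], "gripper": 1}, {"translation": [0.04, 0, 0], "rot": [0, 0, 0], "gripper": 1}, {"translation": [0.03, 0, 0], "rot": [0, 0, 0], "gripper": 1}, {"translation": [0.03, 0, 0], "rot": [0, 0, 0], "gripper": 1}, {"translation": [0.01, 0, 0], "rot": [0, 0, 0], "gripper": 1}, {"translation": [0.003, 0, 0], "rot": [0, 0, 0], "gripper": 1}, {"translation": [0, 0, 0], "rot": [0, 0, 0], "gripper": 1}, {"translation": [0, 0, 0], "rot": [0, 0, 0], "gripper": 1}, {"translation": [0, 0, 0], "rot": [0, 0, 0], "gripper": 1}])

```text
time_s: 13.75
eef_pos: [0.4479, 0.1332, 0.1]
orientation: [0.501, 0.5, -0.499, 0.5]
wrist_force: [-0.5, -0.3, -1.4]
finger_gap: 0.0427
```

Base is at 0.026 m, with TCP at y .1332 against a target of about .132. I move y by -1 mm and insert.

>>> servo_tool(increments=[{"translation": [0.004, 0, 0.001], "rot": [0, 0, 0], "gripper": 1}, {"translation": [0.004, 0, 0], "rot": [0, 0, 0], "gripper": 1}, {"translation": [0.004, 0, 0], "rot": [0, 0, 0], "gripper": 1}, {"translation": [0.003, 0, 0], "rot": [0, 0, 0], "gripper": 1}, {"translation": [0, 0, 0], "rot": [0, 0, 0], "gripper": 1}, {"translation": [0, 0, 0], "rot": [0, 0, 0], "gripper": 1}])

```text
time_s: 14.35
eef_pos: [0.4469, 0.132, 0.084]
orientation: [0.5, 0.5, -0.5, 0.5]
wrist_force: [-0.6, -0.6, 4.0]
finger_gap: 0.0426
```

>>> servo_tool(increments=[{"translation": [0, 0, 0], "rot": [0, 0, 0], "gripper": 0.3}, {"translation": [0, 0, 0], "rot": [0, 0, 0], "gripper": -0.2}, {"translation": [0, 0, 0], "rot": [0, 0, 0], "gripper": -0.6}, {"translation": [0, 0, 0], "rot": [0, 0, 0], "gripper": -1}, {"translation": [0, 0, 0], "rot": [0, 0, 0], "gripper": -1}, {"translation": [-0.02, 0, 0], "rot": [0, 0, 0], "gripper": -1}, {"translation": [-0.04, 0, 0], "rot": [0, 0, 0], "gripper": -1}, {"translation": [-0.04, 0, 0], "rot": [0, 0, 0], "gripper": -1}, {"translation": [-0.04, 0, 0], "rot": [0, 0, 0], "gripper": -1}, {"translation": [-0.02, 0, 0], "rot": [0, 0, 0], "gripper": -1}, {"translation": [0, 0.01, -0.034], "rot": [0, 0, 0], "gripper": -1}, {"translation": [0, 0.01, -0.04], "rot": [0, 0, 0], "gripper": -1}, {"translation": [0, 0.01, -0.04], "rot": [0, 0, 0], "gripper": -1}, {"translation": [0, 0.01, -0.04], "rot": [0, 0, 0], "gripper": -1}, {"translation": [0, 0.01, -0.04], "rot": [0, 0, 0], "gripper": -1}, {"translation": [0, 0, -0.04], "rot": [0, 0, 0], "gripper": -1}, {"translation": [0, 0, -0.02], "rot": [0, 0, 0], "gripper": -1}, {"translation": [0, 0, 0], "rot": [0, 0, 0], "gripper": -1}, {"translation": [0, 0, 0], "rot": [0, 0, 0], "gripper": -1}, {"translation": [0, 0, 0], "rot": [0, 0, 0], "gripper": -1}])

```text
time_s: 16.35
eef_pos: [0.4974, 0.3829, 0.2435]
orientation: [-0.5, -0.499, 0.501, -0.5]
wrist_force: [-1.1, -0.7, 0.0]
finger_gap: 0.0854
```

```bash
python3 look.py w7
```

```text
16.35 [0.4974 0.3829 0.2435] 0.08542635042687108
```

View pics/w7.png

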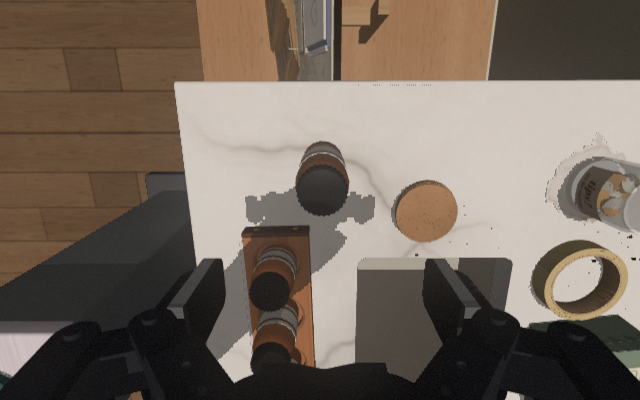

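A cap top is at (322,190), the coasters at (426,211) and the 76 cap at (270,290).

Run:
```python
from h import *; import pickle
st,f=pickle.load(open("w7.pkl","rb")); c=cam(f,st)
print("A",onplane(c,322,190,.13),"76",onplane(c,270,291,.086),"coast",onplane(c,426,210,.019))
```

```text
A [0.49637483 0.38966981 0.13      ] 76 [0.44576822 0.27667935 0.086     ] coast [0.60985842 0.33549778 0.019     ]
```

>>> servo_tool(increments=[{"translation": [0.03, -0.001, -0.004], "rot": [0, 0, 0], "gripper": -1}, {"translation": [0.04, 0, 0], "rot": [0, 0, 0], "gripper": -1}, {"translation": [0.04, 0, 0], "rot": [0, 0, 0], "gripper": -1}, {"translation": [0.03, 0, 0], "rot": [0, 0, 0], "gripper": -1}, {"translation": [0.0135, 0, 0], "rot": [0, 0, 0], "gripper": -1}, {"translation": [0, 0, 0], "rot": [0, 0, 0], "gripper": -1}, {"translation": [0, 0, 0], "rot": [0, 0, 0], "gripper": -0.5}, {"translation": [0, 0, 0], "rot": [0, 0, 0], "gripper": 0}, {"translation": [0, 0, 0], "rot": [0, 0, 0], "gripper": 0.4}, {"translation": [0, 0, 0], "rot": [0, 0, 0], "gripper": 1}, {"translation": [0, 0, 0], "rot": [0, 0, 0], "gripper": 1}, {"translation": [0, 0, 0], "rot": [0, 0, 0], "gripper": 1}, {"translation": [0, 0, 0], "rot": [0, 0, 0], "gripper": 1}, {"translation": [0, 0, 0], "rot": [0, 0, 0], "gripper": 1}])

```text
time_s: 17.8
eef_pos: [0.4968, 0.3909, 0.0923]
orientation: [0.501, 0.5, -0.499, 0.5]
wrist_force: [-1.3, -0.5, 6.6]
finger_gap: 0.0428
```

>>> servo_tool(increments=[{"translation": [-0.02, 0, 0], "rot": [0, 0, 0], "gripper": 1}, {"translation": [-0.04, 0, 0], "rot": [0, 0, 0], "gripper": 1}, {"translation": [-0.04, 0, 0], "rot": [0, 0, 0], "gripper": 1}, {"translation": [-0.04, 0, 0], "rot": [0, 0, 0], "gripper": 1}, {"translation": [-0.04, 0, 0], "rot": [0, 0, 0], "gripper": 1}, {"translation": [-0.02, 0, 0], "rot": [0, 0, 0], "gripper": 1}, {"translation": [0, -0.003, 0.03], "rot": [0, 0, 0], "gripper": 1}, {"translation": [0, -0.006, 0.04], "rot": [0, 0, 0], "gripper": 1}, {"translation": [0, -0.006, 0.04], "rot": [0, 0, 0], "gripper": 1}, {"translation": [0, -0.006, 0.04], "rot": [0, 0, 0], "gripper": 1}, {"translation": [0, -0.006, 0.04], "rot": [0, 0, 0], "gripper": 1}, {"translation": [0, -0.006, 0.04], "rot": [0, 0, 0], "gripper": 1}, {"translation": [0, -0.006, 0.04], "rot": [0, 0, 0], "gripper": 1}, {"translation": [0, -0.005, 0.039], "rot": [0, 0, 0], "gripper": 1}, {"translation": [0, -0.003, 0.02], "rot": [0, 0, 0], "gripper": 1}, {"translation": [0, 0, 0], "rot": [0, 0, 0], "gripper": 1}, {"translation": [0, 0, 0], "rot": [0, 0, 0], "gripper": 1}, {"translation": [0, 0, 0], "rot": [0, 0, 0], "gripper": 1}])

```text
time_s: 19.6
eef_pos: [0.4492, 0.0624, 0.2906]
orientation: [0.5, 0.501, -0.499, 0.501]
wrist_force: [0.2, 0.4, -1.5]
finger_gap: 0.0429
```

```bash
python3 look.py w8; python3 hold.py w8 .0923 .130 .4494 .0615
```

```text
19.6 [0.4492 0.0624 0.2906] 0.04287472130648071
[0.4492 0.0624 0.2906]  well (array([0.4499, 0.0645]), 235)  next +y well (array([0.4449, 0.1322]), 185)
-0.004 base front v 182.8 cap bottom v 273.7
0 base front v 177.0 cap bottom v 263.4
0.004 base front v 171.1 cap bottom v 252.9
cap rows 243 [66 66 66 65 64 66 64 67 65 66 68 68 69 68 68 71 71 71 75 74 76 78 79 78
 79 78 80 83 83 64 26 26 27 27 20 24 24 24 28 22 21 24 22 18]
base rows 156 [155 155 155 155 156 156 153 154 154 153 154 155 153 153 153 154 131  93
  94  93  94  93  94  92  86  73  76  74  69  67  69  69  71  69  68  68
  69  87 109 117]
196 u pred 323 left [144 143 144 145 144 144 146 143 144 143 143 143 143 142 141 143 143 120
 141 139 143 101  85  67  68  67] right [ 70  74  85  88  91  91  90 101 138 140 198 203 200 229 231 230 230 230
 229 227 227 223 223 222 222 222]
206 u pred 323 left [141 142 143 142 143 141 142 142 144 142 142 141 141 140 143 140 141 132
  72  65  79 101 100  81  68  80] right [ 84  74 100 118  94  69  78  99 138 138 142 140 141 230 232 232 232 233
 232 231 232 231 230 230 231 229]
```

>>> servo_tool(increments=[{"translation": [0.02, 0.0, -0.003], "rot": [0, 0, 0], "gripper": 1}, {"translation": [0.04, 0, 0], "rot": [0, 0, 0], "gripper": 1}, {"translation": [0.04, 0, 0], "rot": [0, 0, 0], "gripper": 1}, {"translation": [0.03, 0, 0], "rot": [0, 0, 0], "gripper": 1}, {"translation": [0.03, 0, 0], "rot": [0, 0, 0], "gripper": 1}, {"translation": [0.01, 0, 0], "rot": [0, 0, 0], "gripper": 1}, {"translation": [0.003, 0, 0], "rot": [0, 0, 0], "gripper": 1}, {"translation": [0, 0, 0], "rot": [0, 0, 0], "gripper": 1}, {"translation": [0, 0, 0], "rot": [0, 0, 0], "gripper": 1}, {"translation": [0, 0, 0], "rot": [0, 0, 0], "gripper": 1}])

```text
time_s: 20.65
eef_pos: [0.4499, 0.0642, 0.1185]
orientation: [0.501, 0.5, -0.499, 0.5]
wrist_force: [0.3, 0.1, -2.1]
finger_gap: 0.0426
```

>>> servo_tool(increments=[{"translation": [0.004, 0, -0.001], "rot": [0, 0, 0], "gripper": 1}, {"translation": [0.004, 0, 0], "rot": [0, 0, 0], "gripper": 1}, {"translation": [0.004, 0, 0], "rot": [0, 0, 0], "gripper": 1}, {"translation": [0.003, 0, 0], "rot": [0, 0, 0], "gripper": 1}, {"translation": [0, 0, 0], "rot": [0, 0, 0], "gripper": 1}, {"translation": [0, 0, 0], "rot": [0, 0, 0], "gripper": 1}])

```text
time_s: 21.25
eef_pos: [0.4489, 0.0649, 0.1023]
orientation: [-0.5, -0.5, 0.5, -0.5]
wrist_force: [-0.3, -0.2, 3.0]
finger_gap: 0.0428
```

>>> servo_tool(increments=[{"translation": [0, 0, 0], "rot": [0, 0, 0], "gripper": 0.3}, {"translation": [0, 0, 0], "rot": [0, 0, 0], "gripper": -0.2}, {"translation": [0, 0, 0], "rot": [0, 0, 0], "gripper": -0.6}, {"translation": [0, 0, 0], "rot": [0, 0, 0], "gripper": -1}, {"translation": [0, 0, 0], "rot": [0, 0, 0], "gripper": -1}, {"translation": [-0.02, 0, 0], "rot": [0, 0, 0], "gripper": -1}, {"translation": [-0.04, 0, 0], "rot": [0, 0, 0], "gripper": -1}, {"translation": [-0.04, 0, 0], "rot": [0, 0, 0], "gripper": -1}, {"translation": [-0.04, 0, 0], "rot": [0, 0, 0], "gripper": -1}, {"translation": [-0.03, 0.02, 0], "rot": [0, 0, 0], "gripper": -1}, {"translation": [0, 0.03, 0.03], "rot": [0, 0, 0], "gripper": -1}, {"translation": [0, 0.03, 0.03], "rot": [0, 0, 0], "gripper": -1}, {"translation": [0, 0.03, 0.03], "rot": [0, 0, 0], "gripper": -1}, {"translation": [0, 0.03, 0.03], "rot": [0, 0, 0], "gripper": -1}, {"translation": [0, 0.03, 0.03], "rot": [0, 0, 0], "gripper": -1}, {"translation": [0, 0.03, 0.03], "rot": [0, 0, 0], "gripper": -1}, {"translation": [0.01, 0.011, 0.03], "rot": [0, 0, 0], "gripper": -1}, {"translation": [0.02, 0, 0.019], "rot": [0, 0, 0], "gripper": -1}, {"translation": [0, 0, 0], "rot": [0, 0, 0], "gripper": -1}, {"translation": [0, 0, 0], "rot": [0, 0, 0], "gripper": -1}])

```text
time_s: 23.25
eef_pos: [0.6593, -0.1635, 0.2416]
orientation: [0.5, 0.501, -0.5, 0.499]
wrist_force: [0.2, 1.4, 0.0]
finger_gap: 0.0853
```

>>> servo_tool(increments=[{"translation": [0, 0, 0], "rot": [0, 0, 0], "gripper": -1}])

```text
time_s: 23.35
eef_pos: [0.6604, -0.1618, 0.243]
orientation: [0.5, 0.501, -0.499, 0.501]
wrist_force: [0.1, 0.2, 0.4]
finger_gap: 0.0853
```

```bash
python3 look.py w9
```

```text
23.35 [ 0.6604 -0.1618  0.243 ] 0.08533945809104
```

View pics/w9.png

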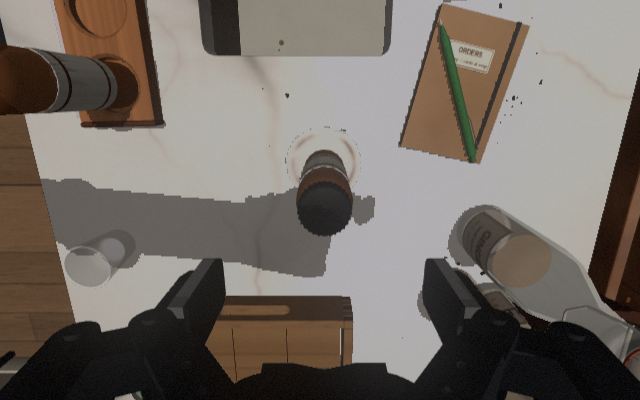

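The C cap is at (324,208), centred. A tall glass bottle stands to the right with its base around (475,235), so I'll check clearance.

Run:
```python
from h import *; import pickle
st,f=pickle.load(open("w9.pkl","rb")); c=cam(f,st)
print("C",onplane(c,324,208,.148),"gin left edge",onplane(c,452,235,0.0),onplane(c,452,235,0.05),"2nd",onplane(c,418,300,0),onplane(c,480,300,.1))
```

```text
C [ 0.66102551 -0.16240645  0.148     ] gin left edge [ 0.81301184 -0.24510707  0.        ] [ 0.79245168 -0.22392969  0.05      ] 2nd [ 7.80221810e-01 -3.33532439e-01  5.55111512e-17] [ 0.80497404 -0.26726025  0.1       ]
```

>>> servo_tool(increments=[{"translation": [0.03, 0, 0.002], "rot": [0, 0, 0], "gripper": -1}, {"translation": [0.04, 0, 0], "rot": [0, 0, 0], "gripper": -1}, {"translation": [0.04, 0, 0], "rot": [0, 0, 0], "gripper": -1}, {"translation": [0.024, 0, 0], "rot": [0, 0, 0], "gripper": -1}, {"translation": [0, 0, 0], "rot": [0, 0, 0], "gripper": -1}, {"translation": [0, 0, 0], "rot": [0, 0, 0], "gripper": -0.5}, {"translation": [0, 0, 0], "rot": [0, 0, 0], "gripper": 0}, {"translation": [0, 0, 0], "rot": [0, 0, 0], "gripper": 0.4}, {"translation": [0, 0, 0], "rot": [0, 0, 0], "gripper": 1}, {"translation": [0, 0, 0], "rot": [0, 0, 0], "gripper": 1}, {"translation": [0, 0, 0], "rot": [0, 0, 0], "gripper": 1}, {"translation": [0, 0, 0], "rot": [0, 0, 0], "gripper": 1}, {"translation": [0, 0, 0], "rot": [0, 0, 0], "gripper": 1}])

```text
time_s: 24.7
eef_pos: [0.6615, -0.1663, 0.1109]
orientation: [0.501, 0.499, -0.499, 0.501]
wrist_force: [-0.3, 1.1, 6.5]
finger_gap: 0.0431
```

>>> servo_tool(increments=[{"translation": [-0.02, 0, 0], "rot": [0, 0, 0], "gripper": 1}, {"translation": [-0.04, 0, 0], "rot": [0, 0, 0], "gripper": 1}, {"translation": [-0.04, 0, 0], "rot": [0, 0, 0], "gripper": 1}, {"translation": [-0.04, 0, 0], "rot": [0, 0, 0], "gripper": 1}, {"translation": [-0.04, 0, 0], "rot": [0, 0, 0], "gripper": 1}, {"translation": [-0.02, 0, 0], "rot": [0, 0, 0], "gripper": 1}, {"translation": [0, -0.02, -0.03], "rot": [0, 0, 0], "gripper": 1}, {"translation": [0, -0.03, -0.03], "rot": [0, 0, 0], "gripper": 1}, {"translation": [0, -0.03, -0.03], "rot": [0, 0, 0], "gripper": 1}, {"translation": [0, -0.03, -0.03], "rot": [0, 0, 0], "gripper": 1}, {"translation": [0, -0.03, -0.02], "rot": [0, 0, 0], "gripper": 1}, {"translation": [0, -0.03, -0.019], "rot": [0, 0, 0], "gripper": 1}, {"translation": [0, -0.03, 0], "rot": [0, 0, 0], "gripper": 1}, {"translation": [0, -0.01, 0], "rot": [0, 0, 0], "gripper": 1}, {"translation": [0, 0, 0], "rot": [0, 0, 0], "gripper": 1}, {"translation": [0, 0, 0], "rot": [0, 0, 0], "gripper": 1}, {"translation": [0, 0, 0], "rot": [0, 0, 0], "gripper": 1}])

```text
time_s: 26.4
eef_pos: [0.4519, -0.0073, 0.3088]
orientation: [0.501, 0.499, -0.5, 0.5]
wrist_force: [-0.0, 0.6, -1.8]
finger_gap: 0.043
```

```bash
python3 look.py w10; python3 hold.py w10 .1109 .148 .4513 -.0085
```

```text
26.4 [ 0.4519 -0.0073  0.3088] 0.04299590814763644
[ 0.4519 -0.0073  0.3088]  well (array([ 0.4516, -0.0067]), 232)  next +y well (array([0.45  , 0.0641]), 139)
-0.004 base front v 176.4 cap bottom v 273.0
0 base front v 170.9 cap bottom v 262.7
0.004 base front v 165.4 cap bottom v 252.2
cap rows 242 [66 69 69 70 71 73 71 72 75 78 76 79 79 81 80 81 81 82 85 66 27 35 28 28
 26 23 28 24 27 28 27 27 25 26 25 28 29 23 28 28 29 26 27 24]
base rows 150 [149 150 149 151 151 149 148 149 147 148 151 148 147 149 148 124  93  90
  91  92  88  78  68  71  73  71  72  70  70  71  72  98 121 120  98  73
 104 121 120 122]
189 u pred 323 left [144 142 142 141 143 232 236 235 235 234 152 143 143 143 144 143 143 146
 150 139 140  92  71  68  69  66] right [ 77  75  77  91 139 191 236 237 236 237 237 237 237 236 235 235 235 233
 232 233 231 229 227 229 230 231]
199 u pred 323 left [141 145 145 145 143 141 143 143 145 145 143 145 144 144 144 144 144 144
 105  92  76 102 112 116 113 114] right [120 122 121 121 114  86  93 136 144 144 235 238 236 237 236 235 233 231
 232 234 234 235 235 235 235 235]
```

View pics/w10.png

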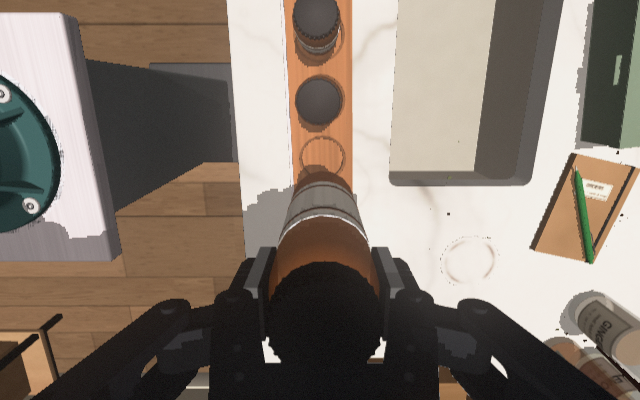

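Placed bottles stand in line, the target well is at (322,155), and the in-hand offset is about 0. Shift y by about -2 mm and lower.

>>> servo_tool(increments=[{"translation": [0.02, 0.0, 0.002], "rot": [0, 0, 0], "gripper": 1}, {"translation": [0.04, 0, 0], "rot": [0, 0, 0], "gripper": 1}, {"translation": [0.04, 0, 0], "rot": [0, 0, 0], "gripper": 1}, {"translation": [0.03, 0, 0], "rot": [0, 0, 0], "gripper": 1}, {"translation": [0.03, 0, 0], "rot": [0, 0, 0], "gripper": 1}, {"translation": [0.01, 0, 0], "rot": [0, 0, 0], "gripper": 1}, {"translation": [0.001, 0, 0], "rot": [0, 0, 0], "gripper": 1}, {"translation": [0, 0, 0], "rot": [0, 0, 0], "gripper": 1}, {"translation": [0, 0, 0], "rot": [0, 0, 0], "gripper": 1}, {"translation": [0, 0, 0], "rot": [0, 0, 0], "gripper": 1}])

```text
time_s: 27.45
eef_pos: [0.451, -0.009, 0.1385]
orientation: [0.501, 0.499, -0.499, 0.501]
wrist_force: [0.0, 0.0, -1.2]
finger_gap: 0.0432
```

Base is at 0.0276 m and aligned, so I insert.

>>> servo_tool(increments=[{"translation": [0.004, 0, -0.0005], "rot": [0, 0, 0], "gripper": 1}, {"translation": [0.004, 0, 0], "rot": [0, 0, 0], "gripper": 1}, {"translation": [0.004, 0, 0], "rot": [0, 0, 0], "gripper": 1}, {"translation": [0.004, 0, 0], "rot": [0, 0, 0], "gripper": 1}, {"translation": [0.001, 0, 0], "rot": [0, 0, 0], "gripper": 1}, {"translation": [0, 0, 0], "rot": [0, 0, 0], "gripper": 1}, {"translation": [0, 0, 0], "rot": [0, 0, 0], "gripper": 1}])

```text
time_s: 28.15
eef_pos: [0.45, -0.0085, 0.1208]
orientation: [0.5, 0.5, -0.5, 0.5]
wrist_force: [-2.0, 1.2, 8.7]
finger_gap: 0.0429
```

Seated: base ≈ 0.010 with about 10 N more contact force than before. Release, then retreat up and to +x.

>>> servo_tool(increments=[{"translation": [0, 0, 0], "rot": [0, 0, 0], "gripper": 0.3}, {"translation": [0, 0, 0], "rot": [0, 0, 0], "gripper": -0.2}, {"translation": [0, 0, 0], "rot": [0, 0, 0], "gripper": -0.6}, {"translation": [0, 0, 0], "rot": [0, 0, 0], "gripper": -1}, {"translation": [0, 0, 0], "rot": [0, 0, 0], "gripper": -1}, {"translation": [-0.02, 0, 0], "rot": [0, 0, 0], "gripper": -1}, {"translation": [-0.04, 0, 0], "rot": [0, 0, 0], "gripper": -1}, {"translation": [-0.04, 0, 0], "rot": [0, 0, 0], "gripper": -1}, {"translation": [-0.04, 0, 0], "rot": [0, 0, 0], "gripper": -1}, {"translation": [-0.04, 0, 0], "rot": [0, 0, 0], "gripper": -1}, {"translation": [0, 0.04, 0], "rot": [0, 0, 0], "gripper": -1}, {"translation": [0, 0.04, 0], "rot": [0, 0, 0], "gripper": -1}, {"translation": [0, 0.04, 0], "rot": [0, 0, 0], "gripper": -1}, {"translation": [0, 0.04, 0], "rot": [0, 0, 0], "gripper": -1}, {"translation": [0, 0.04, 0], "rot": [0, 0, 0], "gripper": -1}, {"translation": [0, 0.04, 0], "rot": [0, 0, 0], "gripper": -1}, {"translation": [0, 0, 0], "rot": [0, 0, 0], "gripper": -1}, {"translation": [0, 0, 0], "rot": [0, 0, 0], "gripper": -1}, {"translation": [0, 0, 0], "rot": [0, 0, 0], "gripper": -1}])

```text
time_s: 30.05
eef_pos: [0.6886, -0.0087, 0.2997]
orientation: [-0.499, -0.5, 0.501, -0.499]
wrist_force: [0.3, -0.2, -0.1]
finger_gap: 0.0854
```

Run:
```python
from station import bot,eyes
from h import *
a=eyes.grab_frame("scene")["color"][110:280,215:355,::-1]; b=eyes.grab_frame("side")["color"][150:300,320:430,::-1]
A=cv2.resize(a,None,fx=3.2,fy=3.2,interpolation=3); B=cv2.resize(b,None,fx=3.1,fy=3.1,interpolation=3)
o=np.zeros((545,790,3),np.uint8); o[:A.shape[0],:A.shape[1]]=A; o[:B.shape[0],449:449+B.shape[1]]=B[:, :341]
cv2.imwrite("pics/fin.png",o); print(bot.get_state()["eef_pos"])
```

```text
[ 0.68860366 -0.00856284  0.30035115]
```

View pics/fin.png

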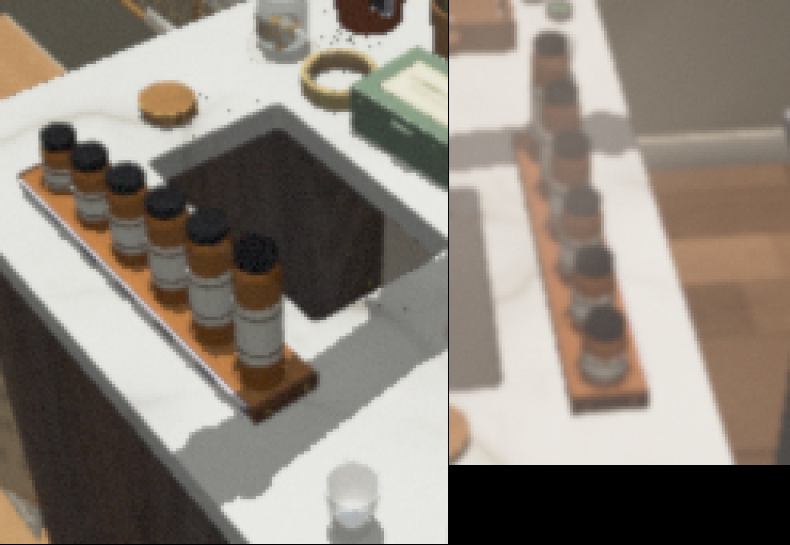

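Both views show all six bottles upright in one evenly rising row: scene crop caps run from (58,135) to (257,252). The glass at (352,495) and the coasters at (167,102) are where they were, and the arm is clear.

```bash
python3 -c "
from station import ticket; print(ticket.close_job())"
```

```text
the job is handed in; nothing more can be done
None
```

I placed the four loose bottles (94, 112, 130 and 148 mm) in the empty wells between the 76 and 166 mm end bottles. The row now rises from the +y end to the -y end, and I handed the job in at about 30 s.

- **Seating:** at release, each bottle's underside worked out at about 10 mm above the counter. For the 112, 130 and 148 mm bottles I also saw a light contact force at the well floor. The 94 mm bottle showed no such contact; its depth was judged from arm height alone (about 10.4 mm).
- **Final check:** the last scene and side pictures show six upright, evenly spaced bottles. The tasting glass and coasters look unmoved, and the gripper is open and clear. I judged this by eye and did not measure the final positions.
- **What disagreed:** the wrist camera's well positions were off by about 1 to 2 mm compared with the earlier measurements (it read the 70 mm well spacing as 69.2 mm). I corrected for that by hand. The first move call was refused for missing keys, and nothing moved.

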